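# Fit the beater of a sample mill and hold it home

## Task

Assemble the sample mill: lower the channel-shaped plate, flanges up, over the mill's two locating pins until it lies flush, and then take the beater from its stand, turn it until its cross-shaped stem meshes with the cross slot in the mill's coupling, and slide it fully home, upright. Then press it down so that the spring-loaded coupling sinks more than half of its travel, and finish while still gripping the beater and holding it pressed down. Leave the white-lidded cup and the timer where they are.

Things in the scene. Friction and masses are not known exactly. Their poses are not given: they have to be found in the camera images.
- mill_deck (a point): Centre of the flat top of the fixed sample mill's aluminium deck, 80 mm above the bench; deck 110 mm long in x, 56 mm wide in y, on a white casing 134 x 114 mm, 50 mm tall. Two steel locating pins, 8 mm thick with conical tips, stand 14 mm up from the deck at x = -42 and +42 mm, y = 0 in this frame; z is up. The coupling stands up out of the deck's middle.
- coupling_mouth (a point): Centre of the top face of the steel coupling, about 36 mm across, on the mill's axis, 18 mm above the deck when released. A cross slot opens upward in it: two slots 11 mm wide, 25 mm long, 22 mm deep, along this frame's x and y. It stands at any angle to the mill and turns about the vertical only with stiff friction (about 0.25 N m), so turn the beater to suit. z is up.
- coupling (a joint): How far the coupling has sunk, in m: 0 released, 0.008 at its lower stop. A spring pushes it up: about 5 N to start it moving and 13 N at the stop. The weight of the beater alone does not sink it.
- plate_center (a point): Centre (half-way up) of the loose aluminium channel-shaped plate, 110 mm long in x, 60 wide in y, 18 high, 0.22 kg; lies flat on the bench. Floor 8 mm thick with a 42 mm central bore (clears the coupling) and 11 mm pin holes at x = -42 and +42 mm; 5 mm flanges along the long sides point up (z). 9 mm above its underside. Either way round fits. Grip it across its width.
- beater_shank (a point): Grip point, on the axis, of the loose steel beater (77 mm tall, 46 across, 0.15 kg): in its square shank, 20 x 20 mm, 20 mm below the shank's top and 29 mm above the disc's upper face (four blades stand 8 mm up from the disc, on the diagonals). z is up; x and y are square to the shank's flats and along the bars of the cross stem below. Starts upright in its stand, at any angle.
- beater_foot (a point): Lower end of the beater's cross stem, on the axis, 54 mm below beater_shank. The stem is 18 mm long, up to the disc (46 mm across, 7 thick): two crossed bars, 8 mm wide, 22 long, along x and y, with V-shaped noses in the lowest 4 mm. Fits the slot at every quarter turn; fully home, the disc rests on the coupling and this point is 18 mm below coupling_mouth.
- beater: The beater as a whole; its origin is at beater_foot.
- plate: The channel-shaped plate as a whole; its origin is the centre of its underside.
- stand: Fixed square plastic stand for the beater, 70 x 70 mm, 30 mm high, with a round bore of 32 mm; origin at the centre of its underside. The beater's disc rests on its top, the stem hangs loose in the bore.
- cup: Bystander: sample cup with a white lid, 61 mm across, 59 mm tall; origin at the centre of its underside.
- timer: Bystander: white bench timer, 66 x 66 x 20 mm; origin at the centre of its underside.
Things that resemble listed ones, but are neither listed nor needed, are in the scene too. Leave any blue look-alike of the beater alone.

How it is judged:
On the way, in this order (a step that is already met when the one before it is completed fails the run):
1. the plate lies flush on the deck over both pins, let go (horizontal distance between plate_center and mill_deck below 0.004 m and z of plate_center in the frame of mill_deck between 0.006 and 0.0115 m and angle between the x axis of plate_center and the x axis of mill_deck, either way round below 0.08 rad and angle between plate_center's own z axis and vertical below 0.04 rad and contact force between the fingers and plate below 0.1 N), for 0.2 s.
2. the beater's stem is meshed with the coupling and fully home (z of beater_foot in the frame of coupling_mouth below -0.0155 m and horizontal distance between beater_foot and coupling_mouth below 0.004 m and angle between beater_shank's own z axis and vertical below 0.08 rad), for 0.1 s.
At the end, for the whole second after the job is handed in: Plate flush on the deck over both pins (within 4 mm, 0.08 rad in yaw, 0.04 rad tilt, 2.5 mm of flush); beater upright (0.08 rad), centred within 4 mm, foot at least 15.5 mm deep in the coupling; coupling pressed down over 4 mm, fingers still gripping the beater, at rest (all of step 2 and horizontal distance between plate_center and mill_deck below 0.004 m and z of plate_center in the frame of mill_deck between 0.006 and 0.0115 m and angle between the x axis of plate_center and the x axis of mill_deck, either way round below 0.08 rad and angle between plate_center's own z axis and vertical below 0.04 rad and value of joint coupling above 0.004 m and contact force between the fingers and beater above 2 N and linear speed of beater below 0.02 m/s); the arm keeps its last pose, push and grip.
It fails at once if the white-lidded cup is pushed more than 30 mm from its place or tipped over (distance of cup from where it was at the start of the episode above 0.03 m or angle between cup's own z axis and vertical above 0.5 rad).
It fails at once if the timer is pushed more than 30 mm from its place or tipped over (distance of timer from where it was at the start of the episode above 0.03 m or angle between timer's own z axis and vertical above 0.5 rad).
It also fails if it takes over 54 s, if anything falls off the work surface, if the arm or the gripper's body presses on something with over 40 N, if the wrist force passes 120 N, or if a joint passes its speed limit or range.

## Robot

A 6-joint arm with a two-finger parallel gripper is mounted at the origin on a cart in front of the work surface, level with it; the furniture and walls round the work are solid. World frame = base frame: x ahead of the robot, y to its left, z up, the work surface at z = 0. Lengths are in m, angles in rad, forces in N, time in s.
With the tool pointing down it reaches from about 0.3 to 0.875 m from the base axis. Payload 6.4 kg.
Tool frame: the origin (TCP) lies midway between the tips of the shut fingers; the grasp point (between the pads) lies 19 mm behind it; z points along the fingers, y is the line along which they close (so a half turn about z gives the same grasp; the last joint's range is limited). The gripper opens to 85 mm and grips with 20 to 120 N. Pads are 22 mm wide; open, the fingers measure 114 mm over their backs; the gripper's body (76 mm by 85 mm) begins 54 mm behind the grasp point. The pads swing forward as they close: fully open they stand 13 mm farther back than shut.
Start: joints at [-1.499, 0.181, 1.607, -0, 1.354, -0.206], TCP at [0.158, -0.553, 0.203] pointing down, gripper open.
Joint ranges: [-2.99, 2.99], [-0.89, 2.07], [0.3, 2.58], [-1.14, 4.28], [0, 2.63], [-3.12, 3.12]. Speed limits (rad/s): [2.57, 2.57, 3.01, 3.14, 3.14, 3.14].

## Interface

Orientations are given as a unit quaternion [w, x, y, z].
In Python, from bench import sensors, vision, ctrl gives the robot as it stands.
- The arm moves only by the tool carry_out, never from a script. Its argument "deltas" is text: rows parted by semicolons, each of 7 numbers parted by spaces: the shift along the tool's x, y, z in mm, then the turn, a rotation vector about the tool's x, y, z in rad, then the closure, from 0 (fully open) to 1 (shut). In form: tx ty tz ax ay az claw; .... A call has 1 to 12 rows; each row is the pose to reach, as a shift and turn from the pose commanded when the call began, along the tool's axes at that moment; what a row does not reach only later rows make up. A row lasts 1/8 s, in which the tool goes at most 62.5 mm and 10.7 degrees, less where a joint would pass 70% of its speed; a pose out of reach is approached as far as the arm can. A call with a gripper value outside its range is refused whole. The fingers move at their own pace and stop on an object; the grip force is fixed at half the most. Time passes only in rows, so rows that repeat a pose let the fingers close. It gives the time, the measured TCP pose, the force, the opening and the grip force at its end, in the units of the state.
- sensors.get_obs(): the state, without advancing time (a new reading comes with each control period).
- vision.camera(name): name is "scene" or "top" or "wrist"; returns the picture (400x640x3 uint8, blue, green, red); there is no depth.
- vision.camera_model(name): a dict with "K" (3x3 intrinsics, pixels), "extrinsics" (4x4, takes a point from world to camera coordinates); the wrist camera has in their place "hand_eye" (4x4, takes a point from camera to tool coordinates, whose origin is the TCP and whose axes are the flange's). Camera axes: x right, y down, z forward; pixel columns grow to the right and rows downward; lengths in m; the calibration is good to about 2 mm. A picture is of the moment at which its call begins: read the wrist's pose just before it. camera_model takes no time and is no camera call.
- ctrl.hand_in(): hands the job in; it is judged then, once.
The state is a dict: "time_s": time; "q": joint angles; "dq": joint speeds; "joint_efforts": joint torques, N m; "eef_pos": TCP position; "eef_rot": TCP orientation; "wrist_force": force on the tool from outside, world axes, zero at the start; "torque": the same for the moment, N m; "opening": opening from 0.0 (shut) to 1.0 (fully open); "grasp_force": force on a finger pad.
Only numpy, scipy, OpenCV 4.12 (cv2) and the standard library are available. Lean on these libraries where they do the work, as an engineer would, in place of code of your own. Each camera call takes 0.05 s, during which the arm holds its last target. There are 200 camera calls.

## Working session

There is one attempt and no reset: what is moved stays moved. The work goes in short steps, Python scripts to look and compute and a tool call to move; the robot and the scene stay as the last step left them, time stands still between calls to the robot, and variables do not carry over. Pictures are saved under pics/ and viewed, at most 10 in all, crops included, and the job is handed in when it is done.

Besides the shell and the picture viewer there is one more tool, called by a JSON object that holds its "method" and its "body". carry_out: Moves the arm, as the interface text tells. Its arguments: {"type":"object","properties":{"deltas":{"type":"string"}},"required":["deltas"]}

```bash
ls; mkdir -p pics
python3 - <<'E'
from bench import sensors, vision, ctrl
import cv2,numpy as np
np.set_printoptions(precision=4,suppress=True)
for n in ("scene","top"):
    cv2.imwrite(f"pics/{n}0.png",vision.camera(n)); m=vision.camera_model(n); print(n,np.array(m["K"]).tolist(),np.array(m["extrinsics"]))
print(vision.camera_model("wrist")); print(sensors.get_obs())
E
```

```text
pics
scene [[517.3863360099195, 0.0, 329.028115801935], [0.0, 517.3863360099195, 196.27368015654676], [0.0, 0.0, 1.0]] [[-0.7305 -0.6829  0.0003  0.3358]
 [-0.4039  0.4316 -0.8066  0.3191]
 [ 0.5507 -0.5894 -0.5911  1.118 ]
 [ 0.      0.      0.      1.    ]]
top [[416.24769023906015, 0.0, 324.7525785910832], [0.0, 416.24769023906015, 202.18256785721064], [0.0, 0.0, 1.0]] [[-0.0044 -0.9998  0.0209 -0.055 ]
 [-0.9956  0.0024 -0.0935  0.5352]
 [ 0.0934 -0.0212 -0.9954  1.3259]
 [ 0.      0.      0.      1.    ]]
{'K': array([[295.4507,   0.    , 317.5224],
       [  0.    , 295.4507, 201.296 ],
       [  0.    ,   0.    ,   1.    ]]), 'hand_eye': array([[ 0.0003, -0.959 , -0.2835,  0.0731],
       [ 1.    ,  0.0001,  0.0009, -0.0001],
       [-0.0009, -0.2835,  0.959 , -0.1707],
       [ 0.    ,  0.    ,  0.    ,  1.    ]])}
{'time_s': 0.1, 'q': array([-1.4993,  0.1815,  1.6079, -0.    ,  1.3538, -0.2063]), 'dq': array([-0.    , -0.0014, -0.0021,  0.0008, -0.0011, -0.0023]), 'joint_efforts': array([  0.0003, -44.5878, -35.2237,  -0.0003,   0.0041,  -0.    ]), 'eef_pos': array([ 0.1577, -0.5524,  0.202 ]), 'eef_rot': array([-0.0008,  0.9904,  0.1385,  0.    ]), 'wrist_force': array([-0.121 ,  0.0136,  0.5719]), 'torque': array([-0.007 ,  0.0151, -0.0164]), 'grasp_force': 0.0, 'opening': 0.9984910446458363}
```

View pics/scene0.png

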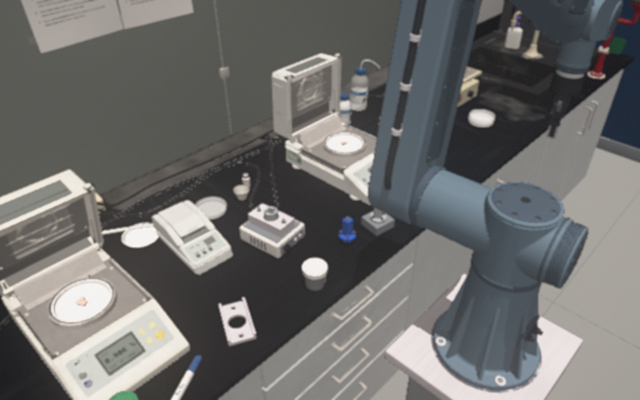

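View pics/top0.png

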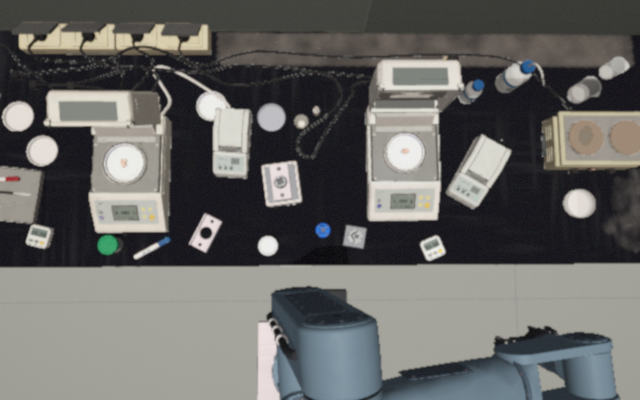

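The scene picture shows the mill at (272,230), plate at (237,321), cup at (315,272), a blue look-alike at (347,229) and the stand at (377,220). In the top picture these are the mill at (281,184), plate (205,232), cup (268,245), blue beater (323,230), stand with the grey beater (354,236) and timer (432,248).

Possible confusions:
- **Beater:** the grey one at top (354,236) or the blue one at (323,230). I choose grey, in the square stand.
- **Plate:** only (205,232).
- **Mill:** (281,184) or the balances at (230,145), (405,150) and (478,170). I choose (281,184), which has the pins and coupling.

```bash
cat > h.py <<'E'
import numpy as np, cv2
from bench import sensors, vision, ctrl
from scipy.spatial.transform import Rotation as R
np.set_printoptions(precision=4,suppress=True)
def tool(o=None):
    o=o or sensors.get_obs(); q=o["eef_rot"]; T=np.eye(4)
    T[:3,:3]=R.from_quat([q[1],q[2],q[3],q[0]]).as_matrix(); T[:3,3]=o["eef_pos"]; return T
def cam(name,T=None):
    m=vision.camera_model(name)
    return np.array(m["K"]), (np.linalg.inv(m["extrinsics"]) if name!="wrist" else (tool() if T is None else T)@m["hand_eye"])
def ray(name,uv,z,T=None):
    K,C=cam(name,T); d=C[:3,:3]@np.linalg.solve(K,[uv[0],uv[1],1]); c=C[:3,3]
    return c+d*(z-c[2])/d[2]
def proj(name,p,T=None):
    K,C=cam(name,T); p=np.linalg.inv(C)@np.append(p,1); p=K@p[:3]; return p[:2]/p[2]
def goto(p,yaw,T=None):
    """row (mm, rotvec) from current tool pose to TCP p, pointing down, tool y axis at world yaw (mod pi)"""
    T=tool() if T is None else T
    c=[]
    for k in (-1,0,1,2):
        a=yaw+k*np.pi; y=np.array([np.cos(a),np.sin(a),0]); z=np.array([0,0,-1.]); M=np.c_[np.cross(y,z),y,z]
        c.append(R.from_matrix(T[:3,:3].T@M).as_rotvec())
    r=min(c,key=np.linalg.norm)
    return np.round(np.r_[T[:3,:3].T@(np.array(p)-T[:3,3])*1000,r],4)
E
python3 - <<'E'
from h import *
im=cv2.imread("pics/top0.png"); 
cv2.imwrite("pics/crop0.png",cv2.resize(im[155:265,180:380],None,fx=4,fy=4,interpolation=cv2.INTER_CUBIC))
for n,uv,z in [("mill",(281,184),.1),("plate",(205.5,232.5),.008),("cup",(268,245),.059),("blue",(323,230),.08),("beater",(354,236),.08),("timer",(432,248),.02)]: print(n,ray("top",uv,z))
print(tool())
E
```

```text
mill [0.5845 0.0791 0.1   ]
plate [0.4387 0.3307 0.008 ]
cup [0.3978 0.122  0.059 ]
blue [ 0.4434 -0.0498  0.08  ]
beater [ 0.4245 -0.1458  0.08  ]
timer [ 0.3854 -0.4043  0.02  ]
[[ 0.9617  0.2743 -0.0001  0.1577]
 [ 0.2743 -0.9617  0.0015 -0.5524]
 [ 0.0003 -0.0015 -1.      0.202 ]
 [ 0.      0.      0.      1.    ]]
```

View pics/crop0.png

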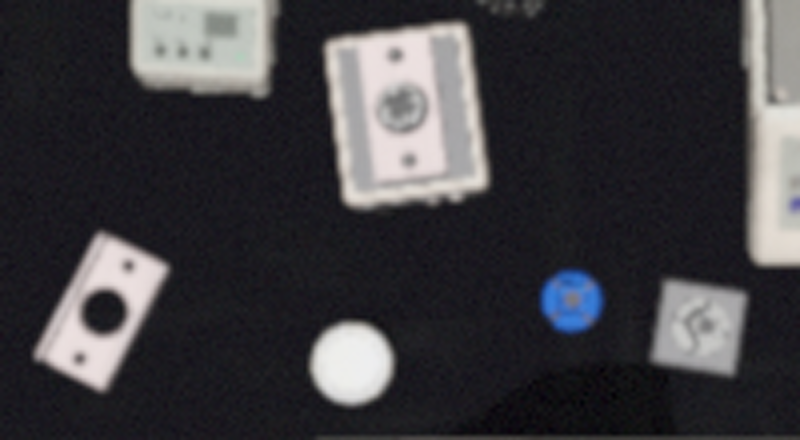

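The crop confirms the choices:
- The mill's coupling is at top pixel (280.5,181.8), with pins at (278.8,168.8) and (282.3,195).
- The plate's bore is at (206,233), with holes at (212,221.5) and (199.8,244.5).
- The grey beater sits in the square stand at (355,236).

I'll fly over the beater, mill and plate, taking a wrist picture at each.

Run:
```python
from h import *
for n,uv,z in [("coup",(280.5,181.8),.098),("pinN",(278.8,168.8),.094),("pinS",(282.3,195),.094),("bore",(206,233),.008),("h1",(212,221.5),.008),("h2",(199.8,244.5),.008)]: print(n,ray("top",uv,z))
T=tool(); print(goto([.41,-.145,.24],-np.pi/2))
```

```text
coup [0.5916 0.0808 0.098 ]
pinN [0.6328 0.0866 0.094 ]
pinS [0.5511 0.0754 0.094 ]
bore [0.4371 0.329  0.008 ]
h1 [0.4743 0.3104 0.008 ]
h2 [0.4    0.3482 0.008 ]
[ 354.4216 -322.65    -37.416    -0.0015   -0.0001    0.2778]
```

{"method": "carry_out", "body": {"deltas": "354 -323 -37 0 0 0.278 0;354 -323 -37 0 0 0.278 0;354 -323 -37 0 0 0.278 0;354 -323 -37 0 0 0.278 0;354 -323 -37 0 0 0.278 0;354 -323 -37 0 0 0.278 0;354 -323 -37 0 0 0.278 0;354 -323 -37 0 0 0.278 0;354 -323 -37 0 0 0.278 0;354 -323 -37 0 0 0.278 0"}}

```text
time_s: 1.35
eef_pos: [0.4092, -0.1454, 0.2395]
eef_rot: [-0.0, 1.0, 0.0, -0.0]
wrist_force: [0.0, 0.2, -0.6]
opening: 1.002
grasp_force: 0.0
```

Run:
```python
from h import *
T=tool(); im=vision.camera("wrist"); np.save("T_b.npy",T); cv2.imwrite("pics/wb.png",im)
print(T[:3,3], proj("wrist",[.4245,-.1458,.08],T), sensors.get_obs()["time_s"])
print(goto([.585,.08,.24],-np.pi/2+.13))
```

```text
[ 0.4092 -0.1454  0.2395] [318.0028 167.3889] 1.4
[ 175.7555 -225.9673   -0.6805   -0.0001    0.0008   -0.1309]
```

{"method": "carry_out", "body": {"deltas": "176 -226 0 0 0 -0.13 0;176 -226 0 0 0 -0.13 0;176 -226 0 0 0 -0.13 0;176 -226 0 0 0 -0.13 0;176 -226 0 0 0 -0.13 0;176 -226 0 0 0 -0.13 0;176 -226 0 0 0 -0.13 0"}}

```text
time_s: 2.28
eef_pos: [0.5852, 0.079, 0.2392]
eef_rot: [0.0, 0.998, 0.064, -0.001]
wrist_force: [-0.4, -0.6, 0.1]
opening: 0.998
grasp_force: 0.0
```

Run:
```python
from h import *
T=tool(); im=vision.camera("wrist"); np.save("T_m.npy",T); cv2.imwrite("pics/wm.png",im)
print(T[:3,3], sensors.get_obs()["time_s"])
a=cv2.imread("pics/wb.png"); 
f=lambda i,c,w,h,s: cv2.resize(i[c[1]-h:c[1]+h,c[0]-w:c[0]+w],None,fx=s,fy=s,interpolation=cv2.INTER_CUBIC)
c=proj("wrist",[.59,.08,.09],T).astype(int); print("mill crop centre",c)
cv2.imwrite("pics/bm.png",np.hstack([f(a,(318,167),60,60,6.6)[:,:395],f(im,c,60,60,6.6)[:,:395]]))
print(goto([.437,.329,.14],np.radians(-118)))
```

```text
[0.5852 0.079  0.2392] 2.325
mill crop centre [317 178]
[-114.9444 -266.9654   99.4919    0.0006    0.0009    0.6164]
```

View pics/bm.png

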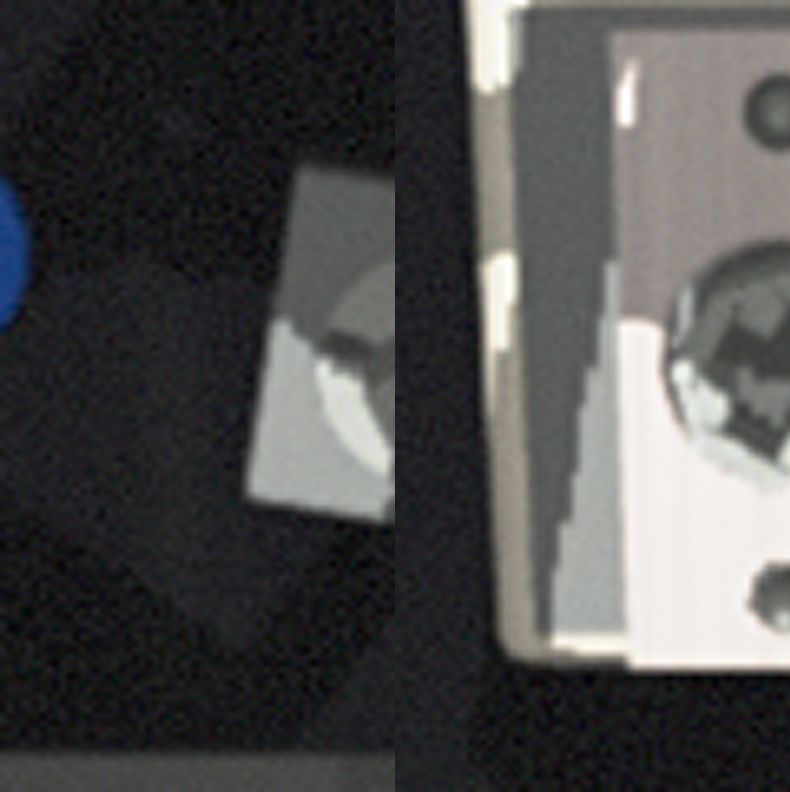

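My tiling cut both crops in half. The left one shows the stand with the beater near (318,167), and the right one the mill deck with its coupling near (317,178). I'll move on to the plate and view all three in one composite.

{"method": "carry_out", "body": {"deltas": "-115 -267 0 0 0 0.616 0;-115 -267 40 0 0 0.616 0;-115 -267 60 0 0 0.616 0;-115 -267 80 0 0 0.616 0;-115 -267 99 0 0 0.616 0;-115 -267 99 0 0 0.616 0;-115 -267 99 0 0 0.616 0;-115 -267 99 0 0 0.616 0"}}

```text
time_s: 3.32
eef_pos: [0.4389, 0.3295, 0.1423]
eef_rot: [-0.001, 0.97, -0.242, 0.001]
wrist_force: [-0.0, 0.3, 0.2]
opening: 1.002
grasp_force: 0.0
```

Run:
```python
from h import *
T=tool(); im=vision.camera("wrist"); np.save("T_p.npy",T); cv2.imwrite("pics/wp.png",im)
print(T[:3,3], sensors.get_obs()["time_s"])
a=cv2.imread("pics/wb.png"); b=cv2.imread("pics/wm.png")
f=lambda i,c,w,h,s: cv2.resize(i[c[1]-h:c[1]+h,c[0]-w:c[0]+w],None,fx=s,fy=s,interpolation=cv2.INTER_CUBIC)
c=proj("wrist",[.437,.329,.009],T).astype(int); print("plate crop centre",c)
bc=(328,167); mc=(318,178)
A=f(a,bc,40,30,5);B=f(b,mc,40,60,5)
C=f(im,c,80,110,2.5)
D=np.vstack([A,np.zeros((300,400,3),np.uint8)])
cv2.imwrite("pics/all.png",np.hstack([np.vstack([A,f(im,c,80,60,2.5)]),B]))
print(A.shape,B.shape)
```

```text
[0.4389 0.3295 0.1423] 3.375
plate crop centre [319 187]
(300, 400, 3) (600, 400, 3)
```

View pics/all.png

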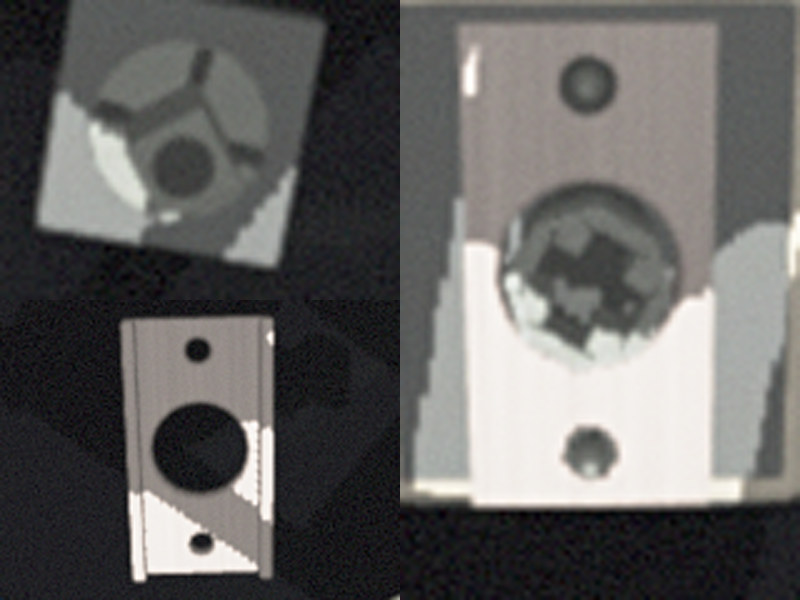

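Run:
```python
from h import *
Tb,Tm,Tp=[np.load(f"T_{k}.npy") for k in "bmp"]
g=lambda n,uv,o,s,z,T: (lambda p:(print(n,p),p)[1])(ray("wrist",np.array(uv)/s+o,z,T))
a=lambda p,q: print("  yaw deg",np.degrees(np.arctan2(*(p-q)[[1,0]])),"mid",(p+q)/2,np.linalg.norm(p-q))
o=np.array([238.5+.5,127.]); 
b=g("bore",(200,147),(239,127),2.5,.008,Tp); a(g("h1",(198,50),(239,127),2.5,.008,Tp),g("h2",(202,243),(239,127),2.5,.008,Tp))
m=(278,118); g("coup cross",(188,290),m,5,.098,Tm); g("coup rim",(190,270),m,5,.095,Tm)
a(g("pN",(187,85),m,5,.091,Tm),g("pS",(190,453),m,5,.091,Tm))
a(g("slotA",(205,240),m,5,.098,Tm),g("slotB",(170,340),m,5,.098,Tm))
a(g("slotC",(145,265),m,5,.098,Tm),g("slotD",(232,310),m,5,.098,Tm))
w=(288,137); g("shanktop",(183,166),w,5,.086,Tb); g("disc",(180,131),w,5,.037,Tb)
a(g("bl1",(201,68),w,5,.045,Tb),g("shk",(180,131),w,5,.037,Tb)); a(g("bl2",(110,112),w,5,.045,Tb),g("bl3",(245,155),w,5,.045,Tb))
K,C=cam("wrist",Tm); print(C[:3,3])
p=[.437,.329,.1]; print(goto(ray("wrist",(319,185.8),.008,Tp)+[0,0,.03],-1.08))
```

```text
bore [0.4388 0.3288 0.008 ]
h1 [0.4751 0.3105 0.008 ]
h2 [0.4    0.3483 0.008 ]
  yaw deg -26.717301033850053 mid [0.4375 0.3294 0.008 ] 0.08407790256915798
coup cross [0.5937 0.0828 0.098 ]
coup rim [0.5975 0.0828 0.095 ]
pN [0.6359 0.0884 0.091 ]
pS [0.555  0.0774 0.091 ]
  yaw deg 7.720772231788358 mid [0.5954 0.0829 0.091 ] 0.08161923535822911
slotA [0.6048 0.0805 0.098 ]
slotB [0.5822 0.0852 0.098 ]
  yaw deg -11.726022162633958 mid [0.5935 0.0829 0.098 ] 0.023114852600190777
slotC [0.5979 0.0926 0.098 ]
slotD [0.5905 0.0728 0.098 ]
  yaw deg 69.59610377209734 mid [0.5942 0.0827 0.098 ] 0.02108145836480415
shanktop [ 0.4222 -0.1526  0.086 ]
disc [ 0.4221 -0.153   0.037 ]
bl1 [ 0.439  -0.1578  0.045 ]
shk [ 0.4221 -0.153   0.037 ]
  yaw deg -16.135549488390186 mid [ 0.4306 -0.1554  0.041 ] 0.01924635291219901
bl2 [ 0.4281 -0.1354  0.045 ]
bl3 [ 0.4174 -0.169   0.045 ]
  yaw deg 72.32749334779892 mid [ 0.4228 -0.1522  0.045 ] 0.035267036800391435
[0.6576 0.089  0.4098]
[  0.0103   1.0446 104.3262  -0.0009  -0.0027  -0.9793]
```

Composite in wrist pixels:
- **Beater:** shank top at (324.6,170.2), with blades on diagonals at about −17°, so its flats are at about 28° world.
- **Plate:** bore at (319,185.8), holes at (318.2,147) and (319.8,224.2). The plate is centred at (0.438,0.329) with yaw −26.7°.
- **Mill:** pins at (315.4,135) and (316,208.6), slot centre at (315.6,176). The mill is at (0.5937,0.0828) with yaw 7.7°, and the slot is at about −16°.

Next I grip the plate.

Run:
```python
from h import *
o=sensors.get_obs(); print(o["eef_pos"],o["dq"]); print(goto([.438,.329,-.002],np.radians(-116.7)))
```

```text
[0.439  0.3296 0.1423] [0.0036 0.0011 0.0014 0.003  0.0006 0.0024]
[ -0.8437   1.2656 144.3243  -0.002   -0.0019  -0.0225]
```

{"method": "carry_out", "body": {"deltas": "-1 1 60 0 0 -0.022 0;-1 1 110 0 0 -0.022 0;-1 1 130 0 0 -0.022 0;-1 1 138 0 0 -0.022 0;-1 1 144 0 0 -0.022 0;-1 1 144 0 0 -0.022 0;-1 1 144 0 0 -0.022 1;-1 1 144 0 0 -0.022 1;-1 1 144 0 0 -0.022 1;-1 1 144 0 0 -0.022 1;-1 1 144 0 0 -0.022 1;-1 1 144 0 0 -0.022 1"}}

```text
time_s: 4.88
eef_pos: [0.4356, 0.3301, -0.0033]
eef_rot: [0.0, 0.973, -0.23, -0.0]
wrist_force: [0.1, -1.1, 0.4]
opening: 0.002
grasp_force: 0.0
```

Run:
```python
from h import *
o=sensors.get_obs(); print(o["opening"],o["eef_pos"],o["grasp_force"])
a=vision.camera("wrist"); b=vision.camera("scene")
cv2.imwrite("pics/g1.png",np.hstack([cv2.resize(a[60:400,170:470],None,fx=1.33,fy=1.33),cv2.resize(b[240:380,180:300],(388,452),interpolation=cv2.INTER_CUBIC)]))
```

```text
0.002408818712502046 [ 0.4356  0.3301 -0.0033] 0.0
```

View pics/g1.png

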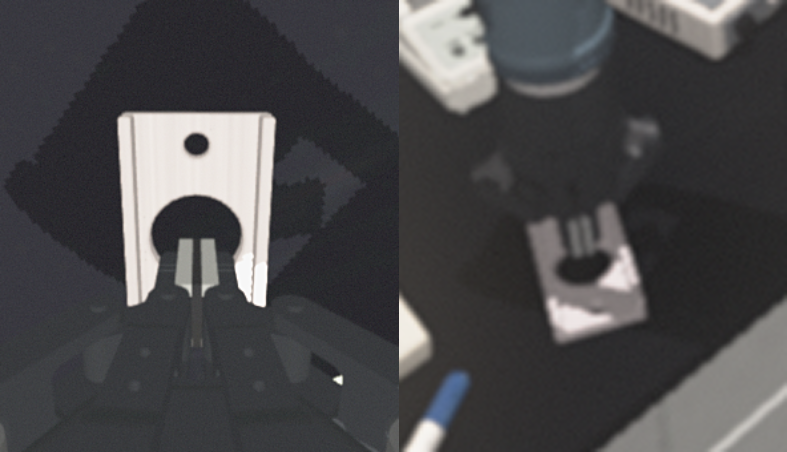

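The fingers shut over the plate: the tips are in its bore at crop (197,240), and the plate is still in place. I'll lift, open, go back down lower with the fingers partly closed, and watch the force.

{"method": "carry_out", "body": {"deltas": "0 0 -40 0 0 0 1;0 0 -50 0 0 0 0.1;0 0 -50 0 0 0 0.12;0 0 -50 0 0 0 0.12;0 0 -50 0 0 0 0.12;0 0 -50 0 0 0 0.12"}}

```text
time_s: 5.72
eef_pos: [0.4352, 0.3299, 0.046]
eef_rot: [0.0, 0.973, -0.23, -0.001]
wrist_force: [0.2, 0.2, 0.6]
opening: 0.88
grasp_force: 0.0
```

Run:
```python
from h import *
T=tool();o=sensors.get_obs(); a=vision.camera("wrist"); print(o["opening"],T[:3,3]); np.save("T_g2.npy",T)
cv2.imwrite("pics/g2.png",a[0:400,120:520])
```

```text
0.8798285046272202 [0.4352 0.3299 0.046 ]
```

View pics/g2.png

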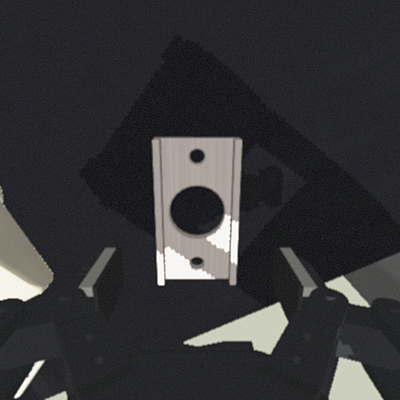

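Run:
```python
from h import *
T=np.load("T_g2.npy"); 
for n,uv in [("bore",(317,211)),("h1",(316.5,156)),("h2",(316.5,264))]: p=ray("wrist",uv,.008,T); print(n,p,(T[:3,:3].T@(p-T[:3,3]))*1000)
K,C=cam("wrist",T)
for z in (0,-.006,-.013,-.02,-.03): print(z,[proj("wrist",(T@[dx,y,z,1])[:3],T)-[120,0] for dx in (-.011,.011) for y in (-.0375,.0375)])
```

```text
bore [0.4389 0.3291 0.008 ] [ 3.7336 -0.9553 38.0126]
h1 [0.4755 0.3111 0.008 ] [44.5422 -1.3008 37.9783]
h2 [0.3998 0.3491 0.008 ] [-40.1339  -1.3556  38.0487]
0 [array([139.2994, 251.89  ]), array([257.5098, 251.9285]), array([137.3099, 219.2299]), array([259.5839, 219.2705])]
-0.006 [array([137.455 , 256.2551]), array([259.4091, 256.2947]), array([135.3348, 222.6789]), array([261.6187, 222.7207])]
-0.013 [array([135.1499, 261.7105]), array([261.7829, 261.7516]), array([132.8602, 227.    ]), array([264.168 , 227.0434])]
-0.02 [array([132.6608, 267.6013]), array([264.3461, 267.6439]), array([130.1806, 231.6792]), array([266.9286, 231.7242])]
-0.03 [array([128.7397, 276.8814]), array([268.384 , 276.9263]), array([125.9432, 239.0786]), array([271.294 , 239.1263])]
```

{"method": "carry_out", "body": {"deltas": "3 -1 40 0 0 0 0.12;3 -1 48 0 0 0 0.12;3 -1 52 0 0 0 0.12;3 -1 52 0 0 0 0.12;3 -1 52 0 0 0 0.12"}}

```text
time_s: 6.4
eef_pos: [0.4396, 0.3301, -0.0041]
eef_rot: [-0.001, 0.973, -0.23, 0.001]
wrist_force: [0.1, 0.2, -0.7]
opening: 0.879
grasp_force: 0.0
```

Run:
```python
from h import *
T=tool();a=vision.camera("wrist"); print(T[:3,3]); np.save("T_g3.npy",T)
b=vision.camera("scene")
cv2.imwrite("pics/g3.png",np.hstack([cv2.resize(a[130:350,210:430],(400,400),interpolation=cv2.INTER_CUBIC),cv2.resize(b[270:350,200:280],(400,400),interpolation=cv2.INTER_CUBIC)]))
```

```text
[ 0.4396  0.3301 -0.0041]
```

View pics/g3.png

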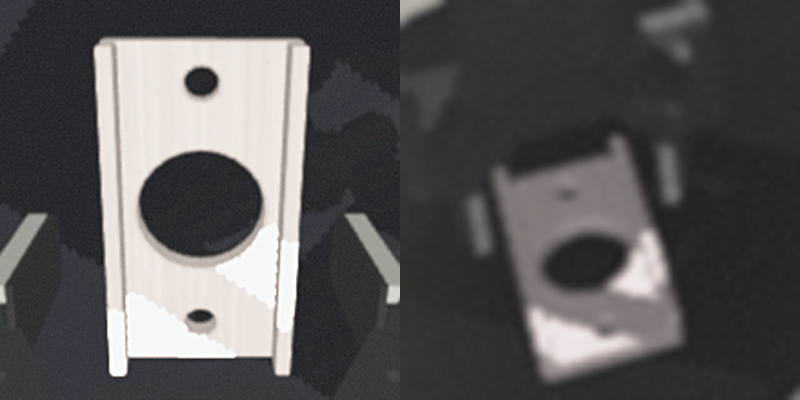

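Run:
```python
from h import *
T=np.load("T_g3.npy"); 
for h in (0,.01,.02,.03,.04,.05): print(h,[(proj("scene",(T@[dx,y,-h,1])[:3])-[200,270])*5+[400,0] for y in (-.0374,.0374) for dx in (-.011,.011)],[(proj("wrist",(T@[.011,y,-h,1])[:3],T)-[210,130])*400/220 for y in (-.0374,.0374)])
```

```text
0 [array([500.3923, 309.3735]), array([491.1917, 272.596 ]), array([665.2512, 263.437 ]), array([653.9046, 227.9551])] [array([ 86.3104, 162.236 ]), array([308.0364, 162.3101])]
0.01 [array([497.6201, 294.6365]), array([488.4123, 257.8826]), array([663.3668, 248.733 ]), array([651.9899, 213.2803])] [array([ 80.2076, 172.9212]), array([314.3237, 172.9992])]
0.02 [array([494.8191, 279.7462]), array([485.6045, 243.0183]), array([661.4632, 233.8788]), array([650.056 , 198.4578])] [array([ 73.3824, 184.8713]), array([321.3552, 184.9536])]
0.03 [array([491.9888, 264.7001]), array([482.7677, 228.0008]), array([659.5401, 218.8721]), array([648.1024, 183.4852])] [array([ 65.6984, 198.325 ]), array([329.2714, 198.4122])]
0.04 [array([489.1288, 249.4958]), array([479.9015, 212.8278]), array([657.5971, 203.7105]), array([646.129 , 168.3603])] [array([ 56.9827, 213.5852]), array([338.2505, 213.6778])]
0.05 [array([486.2385, 234.1309]), array([477.0055, 197.4968]), array([655.634 , 188.3916]), array([644.1355, 153.0808])] [array([ 47.0125, 231.0418]), array([348.522 , 231.1405])]
```

The picture shows the pad tips at crop (47,213) and (345,213), still well above the plate. Both cameras put them about 38 mm behind the nominal TCP, so I need to go about 25 mm lower.

{"method": "carry_out", "body": {"deltas": "-1 0 12 0 0 0 0.12;-1 0 20 0 0 0 0.12;-1 0 25 0 0 0 0.12;-1 0 25 0 0 0 0.12;-1 0 25 0 0 0 1;-1 0 25 0 0 0 1;-1 0 25 0 0 0 1;-1 0 25 0 0 0 1"}}

```text
time_s: 7.5
eef_pos: [0.4384, 0.3304, -0.0297]
eef_rot: [-0.0, 0.973, -0.23, 0.0]
wrist_force: [-0.7, -0.2, 3.8]
opening: 0.683
grasp_force: 66.3
```

{"method": "carry_out", "body": {"deltas": "0 0 -40 0 0 0 1;0 0 -100 0 0 0 1;0 0 -160 0 0 0 1;0 0 -160 0 0 0 1;0 0 -160 0 0 0 1"}}

```text
time_s: 8.12
eef_pos: [0.437, 0.3297, 0.1288]
eef_rot: [0.0, 0.973, -0.23, -0.001]
wrist_force: [-0.6, -0.3, -2.8]
opening: 0.683
grasp_force: 66.2
```

Run:
```python
from h import *
T=tool();a=vision.camera("wrist");o=sensors.get_obs(); print(T[:3,3],o["opening"],o["grasp_force"]); np.save("T_l.npy",T); cv2.imwrite("pics/l.png",a)
# far hole and bore: find dark blobs inside bright plate
g=cv2.cvtColor(a,cv2.COLOR_BGR2GRAY)
for h in (.030-.009+.009,): pass
print([proj("wrist",(T@[x,0,-.038,1])[:3],T) for x in (0,.042,-.042)])
print(goto([.5937,.0828,.105],np.radians(-82.3)))
```

```text
[0.437  0.3297 0.1288] 0.6841705115650899 66.14635571837425
[array([318.647 , 265.8682]), array([318.7757, 184.0086]), array([318.5375, 335.5421])]
[251.1703 150.0616  22.6728   0.002    0.003   -0.5986]
```

Run:
```python
from h import *
T=np.load("T_l.npy"); a=cv2.imread("pics/l.png"); g=cv2.GaussianBlur(cv2.cvtColor(a,cv2.COLOR_BGR2GRAY),(3,3),0)
n,l,s,c=cv2.connectedComponentsWithStats((g<90).astype(np.uint8))
for i in range(1,n):
    if s[i,4]>60 and abs(c[i][0]-318)<80: print(s[i],c[i])
crop=g[150:340:10,230:410:9]; print(crop)
```

```text
[     0      0    640    400 163612] [359.9193 189.808 ]
[307 173  22  20 356] [317.5899 182.4017]
[ 278  227   80   65 3753] [315.8995 257.0512]
[[ 17  25  23  21  26  21  23  20  21  19  21  24  24  22  29  24  26  32
   24  25]
 [ 34  22  92 109 138 143 142 137 140 142 143 141 142 136 139 139  97 119
   32  26]
 [ 29  31 114 130 137 141 142 137 140 143 141 140 141 135 138 140  90 139
   31  30]
 [ 31  29  96 136 139 140 142 137 142  24  22  99 142 137 139 140  87 140
   33  24]
 [ 32  32  73 139 137 141 141 138 141  81  33 127 141 135 138 141  90 139
   22  26]
 [ 33  31  41 139 140 140 139 138 141 143 142 140 141 137 138 142  93 140
   20  24]
 [ 29  31  34 140 134 139 141 139 141 145 142 140 142 136 137 141  98 139
   22  22]
 [ 32  32  29 140 127 141 138 139 143 144 143 141 142 137 138 141 110 138
   22  19]
 [ 29  31  31 139 117 142 138 138  63  32  31  31 124 136 138 143 120 118
   22  23]
 [ 31  31  32 139 105 141 124  32  34  33  33  34  33  34 138 143 128  97
   24  21]
 [ 47  33  91 137  97 142  30  31  31  33  31  33  34  36  88 142 134  93
   90 145]
 [ 32  92  41 138  91 130  32  32  30  32  32  35  32  30  44 144 137  25
   91  39]
 [ 68  91  26 138  90 132  31  30  31  31  31  31  33  32  93 144 139  25
   46  91]
 [106  40  28 132  90 140 100  31  31  28  32  75 175 144 128 207 137  24
   27 107]
 [ 30  39  24 121  96 141 140  98  74 161 175 170 101 133 239 227 138  28
   28  52]
 [ 32  35  26 121 104 140 141 141 138 121 114 191 236 238 237 182 237  25
   33  33]
 [ 30  32  24 106 116 138 142 142 140 141 142 200 239 237 237 170 237 152
   32  32]
 [ 32  33 119 162 125 137 142 142 138 142 142 139 141 224 237 123 237 174
   32  32]
 [ 34  32  39 161 133 236 239 156 139 165 174 137 142 140 165 105 237 174
   34  32]]
```

{"method": "carry_out", "body": {"deltas": "251 150 0 0 0 -0.599 1;251 150 0 0 0 -0.599 1;251 150 0 0 0 -0.599 1;251 150 0 0 0 -0.599 1;251 150 0 0 0 -0.599 1;251 150 10 0 0 -0.599 1;251 150 23 0 0 -0.599 1;251 150 23 0 0 -0.599 1;251 150 23 0 0 -0.599 1"}}

```text
time_s: 9.3
eef_pos: [0.5944, 0.0849, 0.1064]
eef_rot: [-0.0, 0.998, 0.068, -0.0]
wrist_force: [-0.2, 0.1, -2.0]
opening: 0.688
grasp_force: 66.1
```

Run:
```python
from h import *
T=tool();a=vision.camera("wrist");o=sensors.get_obs(); print(T[:3,3],o["opening"],o["wrist_force"]); np.save("T_h.npy",T); cv2.imwrite("pics/h.png",a)
print("pin tips exp",[proj("wrist",[.5937+s*.042*np.cos(.134),.0828+s*.042*np.sin(.134),.094],T) for s in (1,0,-1)])
print("holes exp",[proj("wrist",(T@[x,0,-.038,1])[:3],T) for x in (.042,0,-.042)])
g=cv2.cvtColor(a,cv2.COLOR_BGR2GRAY)
cv2.imwrite("pics/h_crop.png",cv2.resize(a[140:360,238:398],None,fx=2.7,fy=2.7,interpolation=cv2.INTER_CUBIC))
print(goto([.5937,.0828,.105],np.radians(-82.3)))
```

```text
[0.5944 0.0849 0.1064] 0.6852296659592174 [ 0.7385  0.3196 -1.1474]
pin tips exp [array([321.015 , 167.5806]), array([320.613 , 230.1503]), array([320.2571, 285.5551])]
holes exp [array([317.7022, 184.45  ]), array([317.6596, 266.231 ]), array([317.6233, 335.8354])]
[-1.4564  1.77    1.9531  0.     -0.0001  0.0021]
```

View pics/h_crop.png

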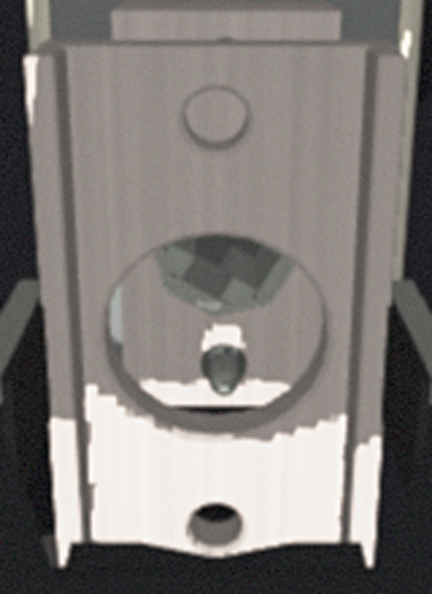

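The plate is held square, with its holes at wrist (318.4,182.6) and (318,334). The near pin's tip shows through the bore at (321,285.5), where I expected it. I'll correct by (−2.3,+1.9) mm and lower.

{"method": "carry_out", "body": {"deltas": "-2.3 1.9 15 0 0 0.002 1;-2.3 1.9 30 0 0 0.002 1;-2.3 1.9 36 0 0 0.002 1;-2.3 1.9 40 0 0 0.002 1;-2.3 1.9 44 0 0 0.002 1;-2.3 1.9 48 0 0 0.002 1;-2.3 1.9 50 0 0 0.002 1;-2.3 1.9 50 0 0 0.002 1"}}

```text
time_s: 10.35
eef_pos: [0.5932, 0.0815, 0.0568]
eef_rot: [-0.0, 0.998, 0.066, 0.0]
wrist_force: [-0.2, 0.3, -2.5]
opening: 0.686
grasp_force: 66.1
```

{"method": "carry_out", "body": {"deltas": "0 0 2 0 0 0 1;0 0 4 0 0 0 1;0 0 5 0 0 0 1;0 0 5 0 0 0 1"}}

```text
time_s: 10.85
eef_pos: [0.5931, 0.0815, 0.0517]
eef_rot: [-0.0, 0.998, 0.066, -0.0]
wrist_force: [-0.5, 0.7, -2.3]
opening: 0.687
grasp_force: 66.1
```

{"method": "carry_out", "body": {"deltas": "0 0 1 0 0 0 1;0 0 2 0 0 0 1;0 0 2 0 0 0 1"}}

```text
time_s: 11.22
eef_pos: [0.5932, 0.0814, 0.0502]
eef_rot: [0.0, 0.998, 0.066, 0.0]
wrist_force: [-2.4, 0.2, 2.3]
opening: 0.683
grasp_force: 66.6
```

{"method": "carry_out", "body": {"deltas": "0 0 1 0 0 0 1;0 0 1 0 0 0 0.1;0 0 1 0 0 0 0;0 0 1 0 0 0 0;0 0 0 0 0 0 0;0 0 -30 0 0 0 0;0 0 -90 0 0 0 0;0 0 -140 0 0 0 0;0 0 -140 0 0 0 0;0 0 -140 0 0 0 0"}}

```text
time_s: 12.48
eef_pos: [0.5928, 0.0815, 0.1893]
eef_rot: [-0.0, 0.998, 0.066, -0.0]
wrist_force: [0.1, -0.3, -0.4]
opening: 1.0
grasp_force: 0.0
```

Run:
```python
from h import *
T=tool();a=vision.camera("wrist");o=sensors.get_obs(); print(T[:3,3],o["opening"],o["wrist_force"],o["time_s"]); np.save("T_d.npy",T); cv2.imwrite("pics/d.png",a)
c=proj("wrist",[.5937,.0828,.098],T); print(c, [proj("wrist",[.5937+s*.042*np.cos(.134),.0828+s*.042*np.sin(.134),.092],T) for s in (1,-1)])
x,y=c.astype(int)
big=cv2.resize(a[y-75:y+75,x-50:x+50],None,fx=4,fy=4,interpolation=cv2.INTER_CUBIC)
w=cv2.imread("pics/wb.png")[137:197,288:368]; w=cv2.resize(w,(400,300),interpolation=cv2.INTER_CUBIC)
cv2.imwrite("pics/d_crop.png",np.hstack([big,np.vstack([w,cv2.convertScaleAbs(w,alpha=2.2)])])); print(x-50,y-75)
```

```text
[0.5928 0.0815 0.1893] 1.000879102787804 [-1.0331 -0.3303 -0.8964] 12.525
[316.217  195.6159] [array([316.1422, 148.7658]), array([316.33  , 235.3514])]
266 120
```

View pics/d_crop.png

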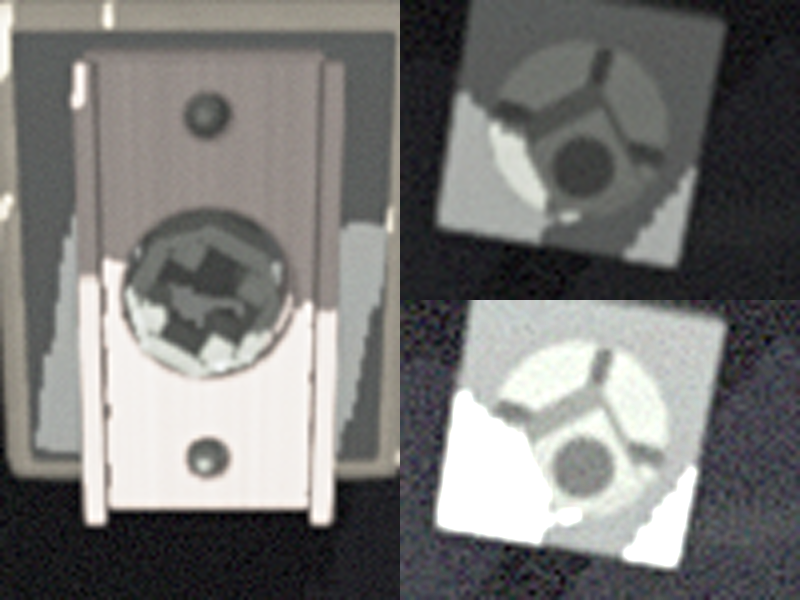

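The plate lies over both pins, at crop (207,115) and (208,457), with the slotted coupling through its bore at (208,292). I'll fit the slot's angle and the shank's square numerically from the saved pictures.

```bash
cat > fit.py <<'E'
from h import *
from scipy.ndimage import map_coordinates, gaussian_filter
def score(g,T,poly,c,yaw,z,signed=0):
    c_,s_=np.cos(yaw),np.sin(yaw); P=[];N=[]
    for a,b in zip(poly,np.roll(poly,-1,0)):
        t=np.linspace(.1,.9,15)[:,None]; q=a+(b-a)*t; n=np.array([(b-a)[1],-(b-a)[0]])/np.linalg.norm(b-a)
        P.append(q);N.append(np.tile(n,(15,1)))
    P=np.vstack(P);N=np.vstack(N); Rz=np.array([[c_,-s_],[s_,c_]])
    K,C=cam("wrist",T); Ci=np.linalg.inv(C)
    def samp(off):
        w=(P+N*off)@Rz.T+c; p=Ci[:3,:3]@np.c_[w,np.full(len(w),z)].T+Ci[:3,3:]; p=K@p; return map_coordinates(g,[p[1]/p[2],p[0]/p[2]],order=1)
    d=samp(.0015)-samp(-.0015)   # outside minus inside
    d=np.clip(d,-60,60); return d.mean() if signed else np.abs(d).mean()
def fit(png,T,poly,c0,z,signed=0,r=.003):
    g=cv2.cvtColor(cv2.imread(png),cv2.COLOR_BGR2GRAY).astype(float)
    best=[]
    for dx in np.arange(-r,r+1e-6,.0005):
        for dy in np.arange(-r,r+1e-6,.0005):
            for y in np.radians(np.arange(-45,45,1.5)):
                best.append((score(g,T,poly,np.array(c0)+[dx,dy],y,z,signed),c0[0]+dx,c0[1]+dy,np.degrees(y)))
    best.sort(reverse=True); print(png,z); print(np.array(best[:4])); 
w,l=.0055,.0125
cross=np.array([[l,-w],[l,w],[w,w],[w,l],[-w,l],[-w,w],[-l,w],[-l,-w],[-w,-w],[-w,-l],[w,-l],[w,-w]])
sq=np.array([[.01,-.01],[.01,.01],[-.01,.01],[-.01,-.01]])
if __name__=="__main__":
    fit("pics/wm.png",np.load("T_m.npy"),cross,(.5937,.0828),.098,1)
    fit("pics/d.png",np.load("T_d.npy"),cross,(.5937,.0828),.098,1)
    fit("pics/wb.png",np.load("T_b.npy"),sq,(.4222,-.1526),.086)
    T=tool(); print(goto([.4222,-.1526,.16],np.radians(-62)),goto([.4222,-.1526,.16],np.radians(28)))
E
python3 fit.py
```

```text
Traceback (most recent call last):
  File "fit.py", line 26, in <module>
    fit("pics/wm.png",np.load("T_m.npy"),cross,(.5937,.0828),.098,1)
    ~~~^^^^^^^^^^^^^^^^^^^^^^^^^^^^^^^^^^^^^^^^^^^^^^^^^^^^^^^^^^^^^
  File "fit.py", line 20, in fit
    best.append((score(g,T,poly,np.array(c0)+[dx,dy],y,z,signed),c0[0]+dx,c0[1]+dy,np.degrees(y)))
                 ~~~~~^^^^^^^^^^^^^^^^^^^^^^^^^^^^^^^^^^^^^^^^^^
  File "fit.py", line 9, in score
    K,C=cam("wrist",T); Ci=np.linalg.inv(C)
        ~~~^^^^^^^^^^^
  File "h.py", line 9, in cam
    m=vision.camera_model(name)
ValueError: time passes only in moves, steps and waits
```

```bash
sed -i 's/^def cam(/_M={}\ndef cam(/; s/m=vision.camera_model(name)/m=_M[name] if name in _M else _M.setdefault(name,vision.camera_model(name))/' h.py; python3 fit.py
```

```text
pics/wm.png 0.098
[[ 50.3525   0.5942   0.0828 -22.5   ]
 [ 50.1034   0.5942   0.0828 -24.    ]
 [ 50.0832   0.5942   0.0828 -21.    ]
 [ 49.8113   0.5937   0.0828 -22.5   ]]
pics/d.png 0.098
[[ 49.4679   0.5942   0.0828 -22.5   ]
 [ 49.2232   0.5942   0.0828 -21.    ]
 [ 49.1358   0.5942   0.0823 -21.    ]
 [ 49.1164   0.5942   0.0828 -24.    ]]
pics/wb.png 0.086
[[31.1815  0.4222 -0.1521 21.    ]
 [31.1744  0.4222 -0.1521 22.5   ]
 [31.1094  0.4222 -0.1521 27.    ]
 [30.925   0.4222 -0.1521 24.    ]]
[-199.3625  209.5662   28.6507   -0.0009    0.0023   -0.3559] [-199.3625  209.5662   28.6507    0.001     0.0024    1.2149]
```

{"method": "carry_out", "body": {"deltas": "-199 210 -10 0 0 -0.32 0.2;-199 210 -10 0 0 -0.32 0.47;-199 210 0 0 0 -0.32 0.47;-199 210 10 0 0 -0.32 0.47;-199 210 28 0 0 -0.32 0.47;-199 210 28 0 0 -0.32 0.47;-199 210 28 0 0 -0.32 0.47;-199 210 28 0 0 -0.32 0.47"}}

```text
time_s: 13.52
eef_pos: [0.4244, -0.1523, 0.1619]
eef_rot: [-0.0, 0.974, 0.225, 0.0]
wrist_force: [0.5, 0.5, -0.1]
opening: 0.529
grasp_force: 0.0
```

Run:
```python
from fit import *
T=tool();a=vision.camera("wrist");o=sensors.get_obs(); print(T[:3,3],o["opening"],o["time_s"]); np.save("T_s.npy",T); cv2.imwrite("pics/s.png",a)
fit("pics/s.png",T,sq,(.4222,-.1521),.086)
print(goto([.4222,-.1521,.026],np.radians(-64)))
```

```text
[ 0.4244 -0.1523  0.1619] 0.5336188938517796 13.575
pics/s.png 0.086
[[43.4179  0.4192 -0.1496 -4.5   ]
 [43.0107  0.4192 -0.1496 -6.    ]
 [42.9545  0.4192 -0.1496 -3.    ]
 [41.8053  0.4227 -0.1521 21.    ]]
[ -1.984   -1.195  136.0054   0.0002  -0.0003   0.0009]
```

Run:
```python
from fit import *
T=np.load("T_s.npy"); g=cv2.cvtColor(cv2.imread("pics/s.png"),cv2.COLOR_BGR2GRAY).astype(float)
r=[(score(g,T,sq,np.array([x,y]),np.radians(w),z),x,y,z,w) for z in (.083,.086,.089) for x in np.arange(.4205,.4245,.0005) for y in np.arange(-.1545,-.15,.0005) for w in range(10,42,2)]
r.sort(reverse=True); print(np.array(r[:8]))
```

```text
[[42.0083  0.4225 -0.152   0.086  22.    ]
 [41.8228  0.4225 -0.152   0.086  24.    ]
 [41.753   0.4215 -0.1525  0.083  24.    ]
 [41.6392  0.4235 -0.1515  0.089  22.    ]
 [41.6308  0.4235 -0.1515  0.089  24.    ]
 [41.5896  0.422  -0.1525  0.083  22.    ]
 [41.5886  0.422  -0.152   0.083  24.    ]
 [41.51    0.4225 -0.152   0.086  20.    ]]
```

{"method": "carry_out", "body": {"deltas": "-1.7 -1.2 50 0 0 0.052 0.47;-1.7 -1.2 90 0 0 0.052 0.47;-1.7 -1.2 120 0 0 0.052 0.47;-1.7 -1.2 130 0 0 0.052 0.47;-1.7 -1.2 135 0 0 0.052 0.47;-1.7 -1.2 135 0 0 0.052 0.47;-1.7 -1.2 135 0 0 0.052 1;-1.7 -1.2 135 0 0 0.052 1;-1.7 -1.2 135 0 0 0.052 1;-1.7 -1.2 135 0 0 0.052 1"}}

```text
time_s: 14.82
eef_pos: [0.4225, -0.1533, 0.0279]
eef_rot: [0.001, 0.98, 0.199, 0.001]
wrist_force: [-1.5, 1.4, 6.1]
opening: 0.219
grasp_force: 59.1
```

{"method": "carry_out", "body": {"deltas": "0 0 -30 0 0 0 1;0 0 -80 0 0 0 1;0 0 -132 0 0 0 1;0 0 -132 0 0 0 1;0 0 -132 0 0 0 1;0 0 -132 0 0 0 1"}}

```text
time_s: 15.58
eef_pos: [0.4205, -0.1519, 0.1571]
eef_rot: [-0.001, 0.98, 0.199, -0.001]
wrist_force: [0.1, 0.1, -1.6]
opening: 0.228
grasp_force: 59.1
```

Run:
```python
from fit import *
T=tool();a=vision.camera("wrist");o=sensors.get_obs(); print(T[:3,3],o["opening"],o["grasp_force"],o["wrist_force"],o["torque"],o["time_s"]); np.save("T_k.npy",T); cv2.imwrite("pics/k.png",a)
y0=np.arctan2(T[1,1],T[0,1]); print("tool y yaw",np.degrees(y0))
g=cv2.cvtColor(a,cv2.COLOR_BGR2GRAY).astype(float)
r=[]
for x in np.arange(-.004,.0041,.0005):
  for y in np.arange(-.002,.0021,.0005):
    c=(T@[x,y,0,1])[:2]
    r+=[(score(g,T,sq,c,y0+np.radians(w),T[2,3]+.058),x*1e3,y*1e3,w) for w in range(-8,9,2)]
r.sort(reverse=True); print(np.array(r[:5]))
for yw in (-22.3,-112.3): print(goto([.5942,.0828,.150],np.radians(yw)))
```

```text
[ 0.4205 -0.1519  0.1571] 0.22433534064837757 59.08246457576752 [-0.2884 -0.152  -1.3781] [ 0.0259 -0.0093 -0.0083] 15.625
tool y yaw -67.04068108341986
[[51.6967  1.      0.5     2.    ]
 [51.1579  1.5     0.5     2.    ]
 [51.1499  1.     -0.5     4.    ]
 [51.0275  1.5    -0.5     6.    ]
 [50.8714  1.      0.5     4.    ]]
[ 251.4526 -148.4689    7.115    -0.0034    0.0005   -0.7809]
[ 251.4526 -148.4689    7.115    -0.002     0.0028    0.7899]
```

{"method": "carry_out", "body": {"deltas": "251 -148 -5 0 0 -0.78 1;251 -148 -5 0 0 -0.78 1;251 -148 -5 0 0 -0.78 1;251 -148 0 0 0 -0.78 1;251 -148 5 0 0 -0.78 1;251 -148 7 0 0 -0.78 1;251 -148 7 0 0 -0.78 1;251 -148 7 0 0 -0.78 1;251 -148 7 0 0 -0.78 1"}}

```text
time_s: 16.75
eef_pos: [0.5949, 0.0805, 0.1521]
eef_rot: [0.0, 0.831, 0.556, 0.0]
wrist_force: [-0.3, -0.5, -1.3]
opening: 0.222
grasp_force: 59.1
```

Run:
```python
from fit import *
T=tool();a=vision.camera("wrist");o=sensors.get_obs(); print(T[:3,3],o["opening"],o["grasp_force"],o["time_s"]); np.save("T_n.npy",T); cv2.imwrite("pics/n.png",a)
y0=np.arctan2(T[1,1],T[0,1]); g=cv2.cvtColor(a,cv2.COLOR_BGR2GRAY).astype(float)
r=[]
for x in np.arange(-.004,.0041,.0005):
  for y in np.arange(-.002,.0021,.0005):
    c=(T@[x,y,0,1])[:2]
    r+=[(score(g,T,sq,c,y0+np.radians(w),T[2,3]+.058),x*1e3,y*1e3,w) for w in range(-8,9,2)]
r.sort(reverse=True); print(np.array(r[:5]))
# plate hole/pin check: dark pins expected
for s in (1,-1): print("pin exp",proj("wrist",[.5937+s*.042*np.cos(.134),.0828+s*.042*np.sin(.134),.092],T))
print(goto([.5938,.0819,.100],np.radians(-22.3)))
```

```text
[0.5949 0.0805 0.1521] 0.2274864826975996 59.087342619895935 16.8
[[53.1127  0.      1.      2.    ]
 [53.0835  0.5     1.      2.    ]
 [53.0669  0.5     1.      4.    ]
 [52.9943  0.5     0.5    -2.    ]
 [52.9203  0.      1.      4.    ]]
pin exp [359.5334 179.2803]
pin exp [270.7288 228.5941]
[ 0.738  -1.6174 52.2034  0.0006 -0.0001 -0.0022]
```

{"method": "carry_out", "body": {"deltas": "1.2 -2 15 0 0 0 1;1.2 -2 28 0 0 0 1;1.2 -2 34 0 0 0 1;1.2 -2 38 0 0 0 1;1.2 -2 41 0 0 0 1;1.2 -2 44 0 0 0 1;1.2 -2 44 0 0 0 1"}}

```text
time_s: 17.68
eef_pos: [0.5936, 0.0834, 0.1077]
eef_rot: [-0.0, 0.831, 0.557, -0.0]
wrist_force: [0.4, 0.2, -1.3]
opening: 0.223
grasp_force: 59.1
```

{"method": "carry_out", "body": {"deltas": "0 0 3 0 0 0 1;0 0 6 0 0 0 1;0 0 9 0 0 0 1;0 0 9 0 0 0 1"}}

```text
time_s: 18.18
eef_pos: [0.5933, 0.0834, 0.0984]
eef_rot: [-0.0, 0.831, 0.557, -0.0]
wrist_force: [0.2, 0.4, -1.5]
opening: 0.228
grasp_force: 59.1
```

{"method": "carry_out", "body": {"deltas": "0 0 2 0 0 0 1;0 0 3 0 0 0 1;0 0 3 0 0 0 1;0 0 3 0 0 0 1"}}

```text
time_s: 18.68
eef_pos: [0.5938, 0.0834, 0.096]
eef_rot: [0.0, 0.831, 0.557, 0.0]
wrist_force: [0.5, -0.6, 0.5]
opening: 0.221
grasp_force: 59.2
```

{"method": "carry_out", "body": {"deltas": "0 0 1 0 0 0 1;0 0 2 0 0 0 1;0 0 3 0 0 0 1;0 0 3 0 0 0 1"}}

```text
time_s: 19.18
eef_pos: [0.5939, 0.0834, 0.0933]
eef_rot: [0.0, 0.831, 0.557, 0.0]
wrist_force: [-2.1, 0.2, 5.9]
opening: 0.228
grasp_force: 60.0
```

{"method": "carry_out", "body": {"deltas": "0 0 1 0 0 0 1;0 0 2 0 0 0 1;0 0 3 0 0 0 1;0 0 4 0 0 0 1;0 0 4 0 0 0 1;0 0 4 0 0 0 1"}}

```text
time_s: 19.92
eef_pos: [0.594, 0.0834, 0.0898]
eef_rot: [0.0, 0.831, 0.557, 0.0]
wrist_force: [-3.6, 0.1, 7.9]
opening: 0.228
grasp_force: 60.4
```

Run:
```python
from h import *
o=sensors.get_obs(); print(o["wrist_force"],o["torque"],o["eef_pos"],o["grasp_force"])
T=tool();a=vision.camera("wrist");b=vision.camera("top"); cv2.imwrite("pics/z.png",a); cv2.imwrite("pics/ztop.png",b); np.save("T_z.npy",T)
# cup/timer unmoved? compare with first top picture
t=cv2.imread("pics/top0.png").astype(int)
for n,(u,v) in dict(cup=(268,245),timer=(432,248),timer2=(39,236)).items(): print(n,np.abs(b[v-14:v+14,u-14:u+14].astype(int)-t[v-14:v+14,u-14:u+14]).mean())
```

```text
[-3.6224  0.0973  7.8586] [ 0.0553  0.6892 -0.0101] [0.594  0.0834 0.0898] 60.353955030441284
cup 83.18069727891157
timer 1.2874149659863945
timer2 1.248299319727891
```

{"method": "carry_out", "body": {"deltas": "0 0 1 0 0 0 1;0 0 2 0 0 0 1;0 0 2 0 0 0 1;0 0 2 0 0 0 1"}}

```text
time_s: 20.52
eef_pos: [0.594, 0.0834, 0.0881]
eef_rot: [0.0, 0.831, 0.557, 0.0]
wrist_force: [-5.1, 0.2, 10.8]
opening: 0.224
grasp_force: 60.5
```

Run:
```python
from fit import *
T2=tool();a=vision.camera("wrist"); cv2.imwrite("pics/z2.png",a)
for f,T in (("n",np.load("T_n.npy")),("z2",T2)):
    g=cv2.cvtColor(cv2.imread(f"pics/{f}.png"),cv2.COLOR_BGR2GRAY).astype(float); y0=np.arctan2(T[1,1],T[0,1]); r=[]
    for h in (.052,.055,.058,.061,.064):
     for x in np.arange(-.004,.0041,.0005):
      for y in np.arange(-.002,.0021,.0005):
       r+=[(score(g,T,sq,(T@[x,y,0,1])[:2],y0+np.radians(w),T[2,3]+h),x*1e3,y*1e3,h,w) for w in (-4,-2,0,2,4)]
    r.sort(reverse=True); print(f,np.array(r[:4]))
p=cv2.imread("pics/n.png")[120:320,220:420].astype(np.float32).mean(2); q=a[120:320,220:420].astype(np.float32).mean(2)
# image shift of the shank top in the hand
c=proj("wrist",(T2@[.0005,.0005,-.058,1])[:3],T2).astype(int); print(c)
P=cv2.imread("pics/n.png").mean(2).astype(np.float32)[c[1]-14:c[1]+14,c[0]-14:c[0]+14]; Q=a.mean(2).astype(np.float32)[c[1]-26:c[1]+26,c[0]-26:c[0]+26]
m=cv2.matchTemplate(Q,P,cv2.TM_CCOEFF_NORMED); print(cv2.minMaxLoc(m)[1],np.array(cv2.minMaxLoc(m)[3])-12)
```

```text
n [[53.1359  2.5     0.      0.061   4.    ]
 [53.1134  0.      1.      0.058   2.    ]
 [53.083   0.5     1.      0.058   2.    ]
 [53.0658  0.5     1.      0.058   4.    ]]
z2 [[53.1417  0.      1.      0.058   2.    ]
 [53.1084  0.5     1.      0.058   4.    ]
 [53.1002  0.5     1.      0.058   2.    ]
 [53.0906 -1.5     0.5     0.055   0.    ]]
[316 287]
0.9883432984352112 [0 0]
```

Run:
```python
from bench import sensors, ctrl
o=sensors.get_obs(); print(o["wrist_force"],o["eef_pos"],abs(o["dq"]).max(),o["grasp_force"]); print(ctrl.hand_in())
```

```text
[-3.76896248  0.191452   10.43328138] [0.59403358 0.0833897  0.08810368] 0.003345793337917277 60.54546117782593
the job is handed in; nothing more can be done
None
```

I handed the job in at about 20 s with the plate down over both pins and the beater meshed with the coupling, still gripped (60 N) and pressed down by my estimate about 7 mm, from spring force and tool height; the hand-in returned no verdict, the plate's flushness was judged only by contact force and a wrist picture, and I couldn't confirm the cup's position because the arm hid it in the last top picture.

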